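# Gauge the thickness of a glazed test tile

### The job

Take the green-glazed test tile from the rack and lay it flat and centred on the anvil of the bench gauge, under the sprung foot. Then press the gauge's black knob down until the foot bears on the tile and the red pointer stands in the green band of the dial (foot pushed in 3 to 6 mm), and leave it standing there; never force the foot to the end of its 10 mm travel, and leave the other two tiles and the water bowl where they are.

Things in the scene. Friction and masses are not known exactly. Their poses are not given: they have to be found in the camera images.
- tile_2: The green-glazed test tile to be gauged, 30 x 48 x 9 mm, lies flat on one of the three rests of the tile rack. Origin: centre of its underside; x is its 30 mm width, y its 48 mm length (which end is which does not matter), z up. It overhangs its rest by 4 mm all round; beside it 50 mm are free, to 20 mm below its underside.
- tile_1: Dark-brown glazed test tile, stays on the rack: 30 x 48 x 9 mm, lies flat on one of the three rests of the tile rack. Origin: centre of its underside; x is its 30 mm width, y its 48 mm length (which end is which does not matter), z up. 
- tile_3: Blue-glazed test tile, stays on the rack: 30 x 48 x 9 mm, lies flat on one of the three rests of the tile rack. Origin: centre of its underside; x is its 30 mm width, y its 48 mm length (which end is which does not matter), z up. 
- tile_rack: Fixed wooden tile rack: dark board 70 x 250 x 8 mm with three wooden rests 40 x 22 mm, 85 mm apart along its y, tops 32 mm above the table. Which tile lies on which rest changes. Origin: centre of the underside, z up.
- gauge: Fixed green bench thickness gauge. Origin: on the table under the anvil's centre; x points from the open front (which faces the robot's left) to the column, z up. Base 135 x 90 x 16 mm (x -35 to 100 mm); anvil: steel block 40 (x) x 22 (y) mm, top 40 mm above the table, 24 mm above the base; column 26 x 34 mm at x = 78 mm, 235 mm high. The carriage on the column overhangs the anvil.
- clamp (a point): Underside of the carriage's clamp ring, on the foot's axis. The indicator hangs in it: a head 36 x 44 mm, ending 62 to 76 mm below this point, with a 54 mm dial in front (28 mm before the axis). So an upright gripper cannot set the tile down under it: come from the gauge's -x side, tool tilted back about 40 degrees, tile's length along x, held near its -x end.
- anvil_top (a point): Centre of the anvil's top face, straight under the foot; axes as the gauge's.
- press_knob (a point): Centre of the top of the black knob on the carriage (28 mm diameter, 26 mm high, on a 14 mm neck), straight above the foot; 285 mm above the table with the carriage at 0. Press here from above, or grip the knob to raise the carriage.
- carriage (a joint): How far the carriage has been pushed down its column, m, 0 (top) to 0.07. It is stiff (about 10 N to slide) and stays where it is left.
- foot (a joint): How far the sprung brass foot (15 mm wide) is pushed in, m: 0 hanging free, end of travel 0.010; spring 1.6 N at 0, 0.8 N more per mm. The red pointer turns with it, clockwise 27 degrees per mm; green band 0.003 to 0.006. The indicator is clamped differently each day: with the carriage at 0 the free foot is 91 to 105 mm above the table, so contact must be felt or read.
- water_bowl: Small glazed bowl, 105 mm across, 44 mm high, loose bystander. Origin: centre of its underside.
Not all that is in view belongs to the job. What is shaped like the tile_2 but purple or turquoise is not meant.

How it is judged:
On the way, in this order (a step that is already met when the one before it is completed fails the run):
1. the green tile lies flat and centred on the anvil, let go, the foot still clear of it (horizontal distance between tile_2 and anvil_top below 0.01 m and z of tile_2 in the frame of anvil_top between -0.003 and 0.003 m and angle between tile_2's own z axis and vertical below 0.08 rad and value of joint foot below 0.001 m and contact force between the fingers and tile_2 below 0.05 N), for 0.2 s.
2. the foot is lowered onto the tile and pushed in 3 to 6 mm (horizontal distance between tile_2 and anvil_top below 0.01 m and z of tile_2 in the frame of anvil_top between -0.003 and 0.003 m and angle between tile_2's own z axis and vertical below 0.08 rad and value of joint foot between 0.003 and 0.006 m), for 0.2 s.
At the end, for the whole second after the job is handed in: The green tile lies flat (within 4.5 degrees) on the anvil, its centre within 10 mm of the anvil's centre, at rest; the foot stands on it pushed in 3 to 6 mm; the other two tiles are within 12 mm and the water bowl within 30 mm of where they were (all of step 2 and distance of each of tile_1, tile_3 from where it was at the start of the episode below 0.012 m and distance of water_bowl from where it was at the start of the episode below 0.03 m and linear speed of tile_2 below 0.01 m/s); the robot touches nothing.
It fails at once if the foot is forced to the end of its travel (over 9 mm) (value of joint foot above 0.009 m).
It fails at once if the dark-glazed tile is knocked or carried away (distance of tile_1 from where it was at the start of the episode above 0.025 m).
It fails at once if the blue-glazed tile is knocked or carried away (distance of tile_3 from where it was at the start of the episode above 0.025 m).
It fails at once if the water bowl is knocked or carried away (distance of water_bowl from where it was at the start of the episode above 0.05 m).
It also fails if it takes over 64 s, if anything falls off the work surface, if the arm or the gripper's body presses on something with over 40 N, if the wrist force passes 120 N, or if a joint passes its speed limit or range.

### The arm

A 6-joint arm with a two-finger parallel gripper is mounted at the origin on a cart in front of the work surface, level with it; the furniture and walls round the work are solid. World frame = base frame: x ahead of the robot, y to its left, z up, the work surface at z = 0. Lengths are in m, angles in rad, forces in N, time in s.
With the tool pointing down it reaches from about 0.25 to 0.725 m from the base axis. Payload 4 kg.
Tool frame: the origin (TCP) lies midway between the tips of the shut fingers; the grasp point (between the pads) lies 19 mm behind it (bot.grip_depth is the distance from the TCP to the grasp point, in m); z points along the fingers, y is the line along which they close (so a half turn about z gives the same grasp; the last joint's range is limited). The gripper opens to 85 mm and grips with 20 to 120 N. Pads are 22 mm wide; open, the fingers measure 114 mm over their backs; the gripper's body (76 mm by 85 mm) begins 54 mm behind the grasp point. The pads swing forward as they close: fully open they stand 13 mm farther back than shut.
Start: joints at [-1.212, 0.241, 0.005, 1.335, 0, 1.571], TCP at [0.176, -0.468, 0.231] pointing down, gripper open.
Joint ranges: [-2.72, 2.72], [-1.05, 1.87], [-1.09, 1.28], [-1.99, 2.15], [-1.42, 1.44], [-3.14, 3.14]. Speed limits (rad/s): [2.79, 2.79, 3.14, 3.14, 3.14, 3.14].

### API

Orientations are given as a unit quaternion [x, y, z, w].
In Python, from workcell import bot gives the robot as it stands.
- The arm moves only by the shell command python3 -m creep 'ROWS'. ROWS is JSON, one flat list of numbers, 5 for each row, row after row: the shift along the world's x, y, z in m, then the turn about the world's z in rad, then the finger opening in m, from 0 to 0.0854. In form: [x, y, z, twist, claw, x, y, z, twist, claw, ...]. A call has 1 to 10 rows; each row is the pose to reach, as a shift and turn from the pose commanded when the call began; what a row does not reach only later rows make up. A row lasts 1/12 s, in which the tool goes at most 41.7 mm and 7.16 degrees, less where a joint would pass 70% of its speed; a pose out of reach is approached as far as the arm can. A call with a gripper value outside its range is refused whole. The fingers move at their own pace and stop on an object; the grip force is fixed at half the most. Time passes only in rows, so rows that repeat a pose let the fingers close. It gives the time, the measured TCP pose, the force, the opening and the grip force at its end, in the units of the state.
- bot.get_obs(): the state, without advancing time (a new reading comes with each control period).
- bot.camera(name): name is "scene" or "side" or "wrist"; returns a dict with "pixels" (480x640x3 uint8, red, green, blue), "camera_matrix" (3x3 intrinsics, pixels), "dist_coeffs" ([k1, k2, p1, p2, k3] as OpenCV has them; the pictures are not rectified), "extrinsics" (4x4, takes a point from world to camera coordinates); the wrist camera has in their place "T_tool_cam" (4x4, takes a point from camera to tool coordinates, whose origin is the TCP and whose axes are the flange's). Camera axes: x right, y down, z forward; pixel columns grow to the right and rows downward; lengths in m; the calibration is good to about 2 mm. A picture is of the moment at which its call begins: read the wrist's pose just before it. There is no depth.
- bot.job_done(): hands the job in; it is judged then, once.
Trained networks look in the newest picture that a camera, given by its name, has taken for a name from the list of things; names that differ only in an ending like _2 or _b are one class to them, and where a whole thing is asked for, a point or a joint stands for the part that bears it (a point fixed in the world has none). Each returns a list of dicts, best first, with "score" (0 to 1); they miss things now and then, are a little off and sometimes report something else, mostly with a low value. They report only what shows in the picture. A call takes as long as a camera call. They do not tell look-alikes from the thing itself.
- bot.look_for(camera, thing): "centre" ([column, row] as shares, 0 to 1, of the picture: columns of its width, rows of its height, amid what is visible of it).
- bot.place_of(camera, thing): "centre" ([column, row] as shares, 0 to 1, of the picture: columns of its width, rows of its height: a listed point, or the origin of a listed thing).
The state is a dict: "clock": time; "joint_pos": joint angles; "joint_vel": joint speeds; "tau": joint torques, N m; "eef_pos": TCP position; "tool_rot": TCP orientation; "ft_force": force on the tool from outside, world axes, zero at the start; "ft_torque": the same for the moment, N m; "grip_width": finger opening in m; "grasp_force": force on a finger pad.
Only numpy, scipy, OpenCV 4.12 (cv2) and the standard library are available. Lean on these libraries where they do the work, as an engineer would, in place of code of your own. Each camera call takes 0.05 s, during which the arm holds its last target. There are 200 camera calls.

## Working session

There is one attempt and no reset: what is moved stays moved. The work goes in short steps, Python scripts to look and compute and a shell command to move; the robot and the scene stay as the last step left them, time stands still between calls to the robot, and variables do not carry over. Pictures are saved under pics/ and viewed, at most 10 in all, crops included, and the job is handed in when it is done.

```bash
ls -la; mkdir -p pics; cat > h.py <<'E'
import numpy as np, cv2
from workcell import bot
def pinv(c,px):  # px -> (origin, dir) world
    K=np.array(c["camera_matrix"]);d=np.array(c["dist_coeffs"])
    n=cv2.undistortPoints(np.array([[px]],float),K,d)[0,0]
    if "extrinsics" in c: T=np.linalg.inv(np.array(c["extrinsics"]))
    else: T=c["Twc"]
    return T[:3,3], T[:3,:3]@np.array([n[0],n[1],1])
def onz(c,px,z):
    o,v=pinv(c,px); return o+v*(z-o[2])/v[2]
def tri(rs):
    A=0;b=0
    for o,v in rs:
        v=v/np.linalg.norm(v);P=np.eye(3)-np.outer(v,v);A=A+P;b=b+P@o
    p=np.linalg.solve(A,b); return p,[float(np.linalg.norm((np.eye(3)-np.outer(v,v)/(v@v))@(p-o))) for o,v in rs]
def proj(c,X):
    T=np.array(c["extrinsics"]) if "extrinsics" in c else np.linalg.inv(c["Twc"])
    return cv2.projectPoints(np.array(X,float).reshape(-1,3),cv2.Rodrigues(T[:3,:3])[0],T[:3,3],np.array(c["camera_matrix"]),np.array(c["dist_coeffs"]))[0][:,0]
def wrist():
    from scipy.spatial.transform import Rotation as R
    o=bot.get_obs();c=bot.camera("wrist");T=np.eye(4);T[:3,:3]=R.from_quat(o["tool_rot"]).as_matrix();T[:3,3]=o["eef_pos"]
    c["Twc"]=T@np.array(c["T_tool_cam"]);return c
def save(c,n): cv2.imwrite("pics/"+n,cv2.cvtColor(c["pixels"],cv2.COLOR_RGB2BGR))
def px(d): return [d["centre"][0]*640,d["centre"][1]*480]
E
cat > a.py <<'E'
from h import *
np.set_printoptions(precision=4,suppress=True)
C={n:bot.camera(n) for n in("scene","side")}
for n,c in C.items():
    save(c,n+"1.png")
    print(n,"cam at",np.linalg.inv(np.array(c["extrinsics"]))[:3,3])
    for t in("tile_2","tile_rack","gauge","clamp","anvil_top","press_knob","foot","water_bowl"):
        for d in bot.place_of(n,t)[:5]: print(n,t,round(d["score"],2),np.round(px(d),1))
E
python3 a.py
```

```text
total 12
drwxr-xr-x  3 agent agent 4096 Nov 30 06:37 .
drwxr-xr-x 23 root  root  4096 Nov 30 06:37 ..
drwxr-xr-x  2 agent agent 4096 Nov 30 06:37 pics
scene cam at [-0.1551  0.5049  0.6654]
scene tile_2 0.77 [283.  368.1]
scene tile_2 0.77 [334.5 339.4]
scene tile_2 0.63 [262.3 310.1]
scene tile_2 0.58 [272.3 339.7]
scene tile_2 0.46 [199.2 377. ]
scene tile_rack 0.56 [273.7 355.1]
scene gauge 0.58 [404.6 276.4]
scene clamp 0.76 [414.3 193.4]
scene clamp 0.23 [260.9 313.9]
scene anvil_top 0.57 [404.1 262.2]
scene press_knob 0.83 [418.5 156.1]
scene press_knob 0.31 [414.  192.3]Traceback (most recent call last):
  File "a.py", line 8, in <module>
    for d in bot.place_of(n,t)[:5]: print(n,t,round(d["score"],2),np.round(px(d),1))
             ~~~~~~~~~~~~^^^^^
ValueError: it knows: anvil_top, clamp, gauge, press_knob, tile, tile_rack, water_bowl
```

```bash
sed -i 's/"foot",//' a.py; sed -i '/save(c/d' a.py; sed -i '4i\    save(c,n+"1.png")' a.py; python3 - <<'E'
s=open('a.py').read();open('a.py','w').write(s.replace('for n,c in C.items():\n','for n,c in C.items():\n').replace('    save(c,n+"1.png")\n','',9).replace('    print(n,"cam','    save(c,n+"1.png")\n    print(n,"cam'))
E
python3 a.py
```

```text
scene cam at [-0.1551  0.5049  0.6654]
scene tile_2 0.8 [284.6 370.3]
scene tile_2 0.8 [339.4 337.9]
scene tile_2 0.76 [272.1 341.2]
scene tile_2 0.56 [258.7 312.4]
scene tile_2 0.46 [200.9 377.5]
scene tile_rack 0.82 [275.1 352.6]
scene gauge 0.7 [401.1 277.5]
scene clamp 0.87 [414.2 193.2]
scene anvil_top 0.94 [406.5 261.8]
scene press_knob 0.69 [419.4 152.5]
scene water_bowl 0.79 [317.1 288. ]
side cam at [0.2273 0.6226 0.7974]
side tile_2 0.94 [319.8 371.9]
side tile_2 0.71 [331.2 322. ]
side tile_2 0.69 [235.5 407.1]
side tile_2 0.66 [283.8 348.9]
side tile_2 0.62 [250.2 318. ]
side tile_rack 0.57 [284.7 357.1]
side gauge 0.8 [345.3 226.6]
side clamp 0.66 [352.9 155.6]
side clamp 0.49 [317.9 375. ]
side anvil_top 0.91 [345.4 217.6]
side anvil_top 0.21 [287.6 348.6]
side anvil_top 0.16 [350.5 123.5]
side press_knob 0.94 [350.8 121.6]
side water_bowl 0.8 [275.5 271.7]
```

View pics/scene1.png

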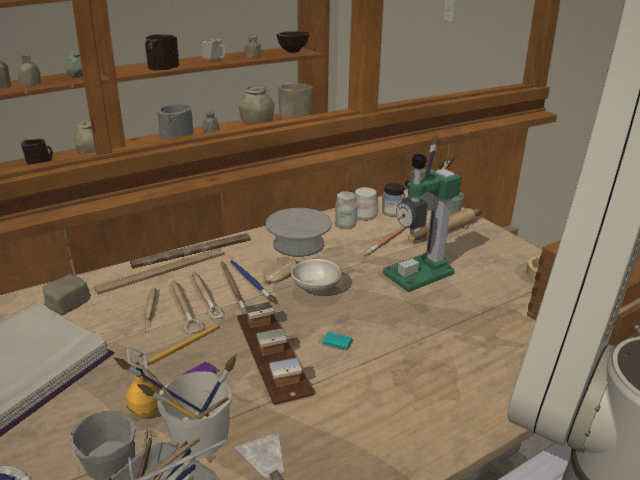

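View pics/side1.png

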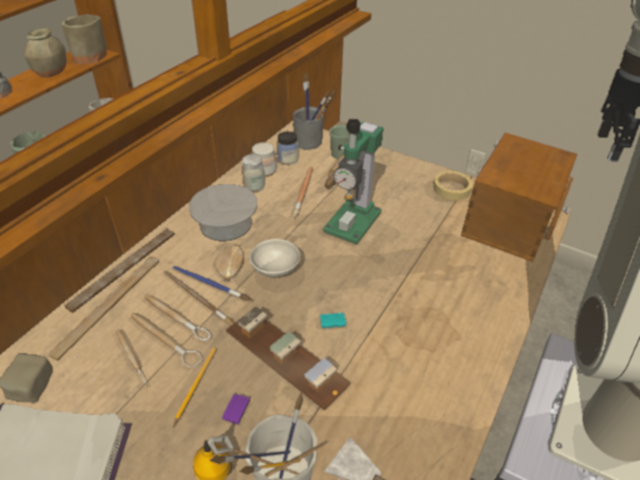

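```bash
cat > b.py <<'E'
from h import *
np.set_printoptions(precision=4,suppress=True)
C={n:bot.camera(n) for n in("scene","side")}
P={"brown":((258.7,312.4),(250.2,318)),"green":((272.1,341),(283.8,348.9)),"blue":((284,369.5),(319.8,372)),"gauge":((402,277.3),(345.3,226.6)),"clamp":((414.2,193.3),(352.9,155.6)),"anvil":((406,261.9),(345.4,217.6)),"knob":((419,153.5),(350.8,121.6)),"bowl":((317.1,288),(275.5,271.7)),"turq":((339,338),(331.2,322))}
for k,(a,b) in P.items():
    print(k,*tri([pinv(C["scene"],a),pinv(C["side"],b)]))
c=C["side"];s=c["pixels"]
im=cv2.cvtColor(s,cv2.COLOR_RGB2BGR)
cr=np.hstack([cv2.resize(im[110:250,300:400],(400,560),interpolation=cv2.INTER_CUBIC),cv2.resize(im[290:405,220:320],(400,460),interpolation=cv2.INTER_CUBIC).repeat(1,0)[:460].copy() if 0 else cv2.resize(im[290:400,220:360],(400,560),interpolation=cv2.INTER_CUBIC)])
cv2.imwrite("pics/crop2.png",cr)
o=bot.get_obs();print(o["clock"],o["eef_pos"],o["tool_rot"],o["grip_width"])
E
python3 b.py
```

```text
brown [0.6523 0.1339 0.0256] [0.002872024137676582, 0.0028720241376767137]
green [0.5604 0.1557 0.0251] [0.0008818927896856342, 0.0008818927896855432]
blue [0.4763 0.1742 0.0347] [0.0028585201568855903, 0.0028585201568854792]
gauge [ 0.6327 -0.204   0.0111] [0.006940053450504022, 0.0069400534505041495]
clamp [ 0.6248 -0.2044  0.2096] [0.0024903213295772173, 0.0024903213295772095]
anvil [ 0.6334 -0.2073  0.0428] [0.0005701263228264006, 0.0005701263228262538]
knob [ 0.638  -0.2157  0.2832] [0.002271099515732312, 0.0022710995157324064]
bowl [ 0.6983 -0.0213 -0.0013] [0.00221731106896306, 0.002217311068963201]
turq [0.5278 0.0368 0.0031] [0.004262333893893787, 0.0042623338938938896]
1.3 [ 0.1756 -0.4682  0.2313] [ 0.984   0.1784  0.     -0.    ] 0.08541799791645674
```

View pics/crop2.png

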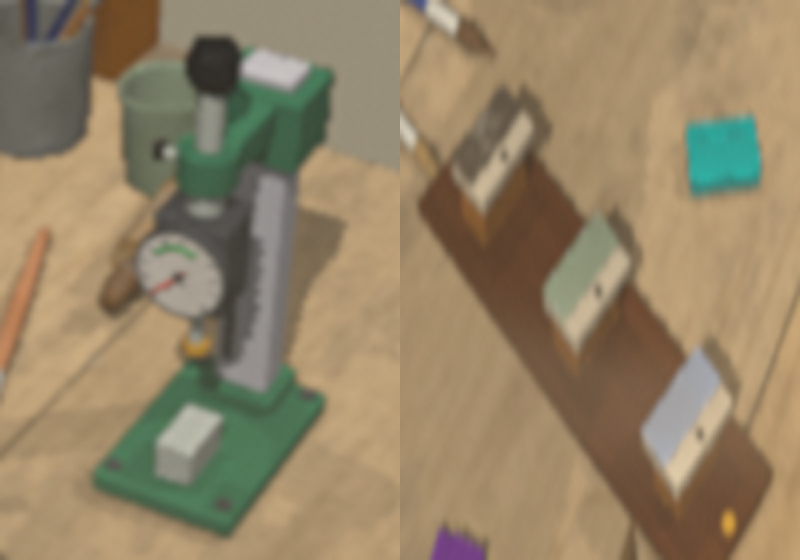

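The green tile is on the middle rest: scene (272,341), side (284,349). Brown is at the far end and blue at the near end, and the gauge is upright at side (350,170). `creep` has no tilt command, so I'll check in free space what an out-of-reach pose does to the tool's attitude.

```bash
python3 -m creep '[0,0,0.04,0,0.0854, 0,0,0.08,0,0.0854, 0,0,0.12,0,0.0854, 0,0,0.16,0,0.0854, 0,0,0.2,0,0.0854, 0,0,0.24,0,0.0854, 0,0,0.28,0,0.0854, 0,0,0.32,0,0.0854, 0,0,0.36,0,0.0854, 0,0,0.4,0,0.0854]'; python3 -m creep '[0,0,0.04,0,0.0854, 0,0,0.08,0,0.0854, 0,0,0.12,0,0.0854, 0,0,0.12,0,0.0854]';python3 -c "
from workcell import bot
print(bot.get_obs())"
```

```text
clock: 2.13
eef_pos: [0.1687, -0.4498, 0.5405]
tool_rot: [0.984, 0.178, 0.004, 0.021]
ft_force: [-0.1, 0.7, -0.7]
grip_width: 0.0854
grasp_force: 0.0
clock: 2.47
eef_pos: [0.1615, -0.4307, 0.5607]
tool_rot: [0.983, 0.178, 0.007, 0.039]
ft_force: [0.4, 0.3, 0.5]
grip_width: 0.0853
grasp_force: 0.0
{'clock': 2.4667, 'joint_pos': array([-1.21197161e+00,  2.51780370e-01,  9.10193004e-01,  2.14915126e+00,
        3.04442084e-05,  1.57080073e+00]), 'joint_vel': array([ 8.88085031e-05, -4.92404946e-02, -5.63796345e-02, -8.82940259e-03,
        4.59836898e-04,  8.24061139e-04]), 'tau': array([ 4.12419267e-04, -3.28755391e+01,  2.07831842e+01, -5.92166763e-01,
       -1.18255530e-04, -1.30966589e-05]), 'eef_pos': array([ 0.16153905, -0.43067368,  0.56065416]), 'tool_rot': array([0.98316082, 0.17830688, 0.00715635, 0.03937309]), 'ft_force': array([0.39585462, 0.29064148, 0.46541673]), 'ft_torque': array([0.08969355, 0.00194071, 0.0164662 ]), 'grasp_force': 0.0, 'grip_width': 0.08530530567830946}
```

```bash
cat > c.py <<'E'
from h import *
from scipy.optimize import least_squares
np.set_printoptions(precision=4,suppress=True)
# gauge pose: base outline & anvil corners seen in both pictures -> show upscaled scene crop
import sys
s=cv2.imread("pics/scene1.png")
cv2.imwrite("pics/crop3.png",np.hstack([cv2.resize(s[145:295,375:475],(400,600),interpolation=cv2.INTER_CUBIC),cv2.resize(cv2.imread("pics/side1.png")[110:260,300:400],(400,600),interpolation=cv2.INTER_CUBIC)]))
E
python3 c.py
```

```text
(no output)
```

View pics/crop3.png

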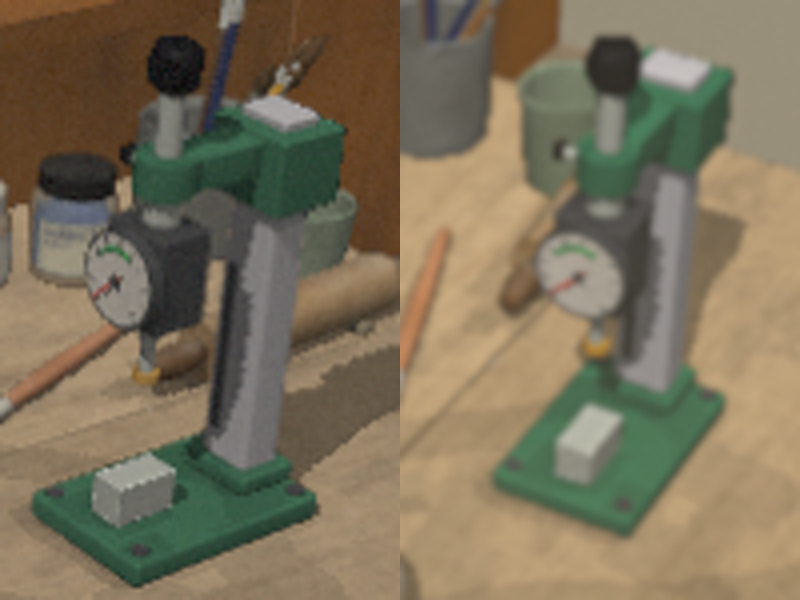

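```bash
python3 -m creep '[0,0,-0.03,0,0.0854, 0,0,-0.06,0,0.0854, 0,0,-0.09,0,0.0854,0,0,-0.1,0,0.0854]';  python3 -m creep '[0,0,0.04,0,0.0854, 0,0,0.08,0,0.0854, 0,0,0.12,0,0.0854, 0,0,0.16,0,0.0854, 0,0,0.2,0,0.0854, 0,0,0.24,0,0.0854, 0,0,0.28,0,0.0854, 0,0,0.32,0,0.0854, 0,0,0.36,0,0.0854, 0,0,0.4,0,0.0854]';python3 -c "
from workcell import bot
print(bot.get_obs()['joint_pos'])"
```

```text
clock: 2.8
eef_pos: [0.1611, -0.4294, 0.4538]
tool_rot: [0.983, 0.178, 0.006, 0.034]
ft_force: [0.5, 0.0, -0.5]
grip_width: 0.0854
grasp_force: 0.0
clock: 3.63
eef_pos: [0.1518, -0.4048, 0.5818]
tool_rot: [0.982, 0.178, 0.011, 0.059]
ft_force: [-0.1, 0.7, 0.2]
grip_width: 0.0852
grasp_force: 0.0
[-1.21197144e+00  1.81639455e-01  8.80396116e-01  2.14899973e+00
  4.48355141e-06  1.57077720e+00]
```

```bash
python3 -m creep '[-0.01,0.03,0.02,0,0.0854, -0.02,0.06,0.04,0,0.0854, -0.03,0.09,0.06,0,0.0854, -0.04,0.12,0.08,0,0.0854, -0.05,0.15,0.1,0,0.0854, -0.06,0.18,0.12,0,0.0854, -0.07,0.2,0.14,0,0.0854, -0.08,0.22,0.16,0,0.0854, -0.09,0.24,0.18,0,0.0854, -0.1,0.26,0.2,0,0.0854]';python3 -c "
from workcell import bot
print(bot.get_obs()['joint_pos'])"; python3 -m creep '[0,0,0.04,0,0.0854, 0,0,0.08,0,0.0854, 0,0,0.12,0,0.0854, 0,0,0.16,0,0.0854, 0,0,0.2,0,0.0854, 0,0,0.24,0,0.0854, 0,0,0.28,0,0.0854, 0,0,0.32,0,0.0854, 0,0,0.36,0,0.0854, 0,0,0.4,0,0.0854]';python3 -c "
from workcell import bot
print(bot.get_obs()['joint_pos'])"
```

```text
clock: 4.47
eef_pos: [0.0872, -0.2256, 0.5911]
tool_rot: [0.981, 0.178, 0.014, 0.077]
ft_force: [0.1, 0.1, 0.1]
grip_width: 0.0854
grasp_force: 0.0
[-1.20040017e+00 -2.17552868e-01  5.18249153e-01  2.14904770e+00
 -1.38282748e-03  1.58203266e+00]
clock: 5.3
eef_pos: [0.1013, -0.2632, 0.6109]
tool_rot: [0.979, 0.178, 0.018, 0.096]
ft_force: [0.3, -0.1, 0.0]
grip_width: 0.0856
grasp_force: 0.0
[-1.20207658e+00 -1.44503916e-01  6.29257035e-01  2.14902447e+00
 -1.13089752e-03  1.58051479e+00]
```

```bash
python3 -m creep '[0,0,0.04,0,0.0854,0,0,0.08,0,0.0854]'|sed -n 2,3p; python3 -m creep '[0,0,0.04,0,0.0854,0,0,0.08,0,0.0854]'|sed -n 2,3p; python3 -m creep '[0,0,0.04,0,0.0854]'|sed -n 2,3p; python3 -m creep '[0,0,0.4,0,0.0854]'|sed -n 1,3p; python3 -m creep '[0,0,0.4,0,0.0854]'|sed -n 1,3p; python3 -m creep '[-0.1,0.3,0,0,0.0854]'|sed -n 1,3p; python3 -m creep '[-0.1,0.3,0,0,0.0854]'|sed -n 1,3p
cat > c.py <<'E'
from h import *
from scipy.optimize import least_squares
np.set_printoptions(precision=4,suppress=True)
C={n:bot.camera(n) for n in("scene","side")}
S=lambda u,v:(375+u/4-.4,145+v/4-.4)
D=lambda u,v:(300+(u-400)/4-.4,110+v/4-.4)
# gauge model points: base top z .016 corners, anvil top corners, column foot
obs=[((-.035,.045,.016),S(33,492),D(0+495,478)),((-.035,-.045,.016),S(136,575),D(630,527)),((.1,-.045,.016),S(316,503),D(724,398)),
((-.02,.011,.04),S(92,478),D(557,440)),((-.02,-.011,.04),S(121,495),D(588,452)),((.02,-.011,.04),S(176,468),D(623,419)),((.02,.011,.04),S(146,453),D(590,403)),
((0,0,.285),S(176,42),D(613,42))]
def f(p):
    r=[]
    c,s=np.cos(p[2]),np.sin(p[2])
    for X,a,b in obs:
        w=[p[0]+c*X[0]-s*X[1],p[1]+s*X[0]+c*X[1],X[2]]
        r+=list(proj(C["scene"],w)[0]-a)+list(proj(C["side"],w)[0]-b)
    return np.array(r)
R=least_squares(f,[.633,-.207,-1.6],loss="soft_l1")
print(R.x,np.round(R.fun if 0 else f(R.x).reshape(-1,4),1))
for k,a,b in [("dialbot",S(130,328),D(590,316)),("dialcen",S(117,283),D(578,278)),("foot",S(146,380),D(596,355)),("headbotfront",S(152,332),D(601,318))]:
    p,e=tri([pinv(C["scene"],a),pinv(C["side"],b)]);c,s=np.cos(R.x[2]),np.sin(R.x[2]);q=p[:2]-R.x[:2]
    print(k,p,e[0],"gauge frame",q@[c,s],q@[-s,c])
E
python3 c.py
```

```text
eef_pos: [0.104, -0.2704, 0.6252]
tool_rot: [0.977, 0.177, 0.021, 0.115]
eef_pos: [0.1066, -0.2772, 0.6393]
tool_rot: [0.975, 0.177, 0.025, 0.133]
eef_pos: [0.1082, -0.2816, 0.6484]
tool_rot: [0.973, 0.177, 0.027, 0.145]
clock: 5.8
eef_pos: [0.1097, -0.2855, 0.6601]
tool_rot: [0.971, 0.176, 0.03, 0.16]
clock: 5.88
eef_pos: [0.1111, -0.2893, 0.6717]
tool_rot: [0.968, 0.176, 0.033, 0.175]
clock: 5.97
eef_pos: [0.101, -0.2578, 0.6644]
tool_rot: [0.968, 0.175, 0.033, 0.175]
clock: 6.05
eef_pos: [0.0865, -0.215, 0.658]
tool_rot: [0.968, 0.175, 0.034, 0.178]
[ 0.6318 -0.2119 -1.5342] [[-1.2 -0.1 -1.6 -0.7]
 [ 0.2 -1.9  0.4  0. ]
 [ 0.9 -2.2  1.1 -0.6]
 [ 0.2 -1.2 -0.4  1.7]
 [-0.3 -0.9  0.7  1.8]
 [-0.1  0.6 -0.3  0.3]
 [ 0.6  0.  -0.7  1.3]
 [ 0.4 -0.2  0.4  1.3]]
dialbot [ 0.6278 -0.1952  0.1336] 0.0002203937002749933 gauge frame -0.016751560974465184 -0.00338291154610823
dialcen [ 0.6333 -0.1889  0.1592] 0.0008793993941505266 gauge frame -0.02291251263822982 0.002334140621208652
foot [ 0.6305 -0.2119  0.0966] 0.0004945929320810589 gauge frame -2.9439002513159064e-05 -0.0012962079491058106
headbotfront [ 0.6269 -0.2085  0.1265] 0.001684128447551399 gauge frame -0.003528901223972219 -0.004741389060100397
```

```bash
python3 -m creep '[0.02,-0.04,-0.03,0.12,0.0854,0.03,-0.07,-0.06,0.24,0.0854,0.04,-0.11,-0.09,0.36,0.0854,0.05,-0.14,-0.12,0.48,0.0854,0.06,-0.17,-0.14,0.6,0.0854,0.07,-0.2,-0.15,0.6,0.0854]'|sed -n 1,3p; python3 -c "
from workcell import bot
print(bot.get_obs()['joint_pos'])"
```

```text
clock: 6.65
eef_pos: [0.1515, -0.4048, 0.5107]
tool_rot: [0.872, 0.454, 0.087, 0.16]
[-1.39372622 -0.07049378  0.32793086  1.70718776  0.25936759  0.82255987]
```

```bash
python3 -m creep '[0,0,0,0.124,0.0854,0,0,0,0.248,0.0854,0,0,0,0.372,0.0854,0,0,0,0.496,0.0854,0,0,0,0.62,0.0854,0,0,0,0.744,0.0854,0,0,0,0.868,0.0854,0,0,0,0.992,0.0854,0,0,0,1.116,0.0854,0,0,0,1.24,0.0854]'|sed -n 1,3p;  python3 -m creep '[0,0,0,0.124,0.0854,0,0,0,0.248,0.0854,0,0,0,0.372,0.0854,0,0,0,0.496,0.0854,0,0,0,0.62,0.0854,0,0,0,0.744,0.0854,0,0,0,0.868,0.0854,0,0,0,0.992,0.0854,0,0,0,1.116,0.0854,0,0,0,1.24,0.0854]'|sed -n 1,3p; python3 -c "
from workcell import bot
from scipy.spatial.transform import Rotation as R
o=bot.get_obs();print(o['joint_pos']);print(R.from_quat(o['tool_rot']).as_matrix())"
```

```text
clock: 7.48
eef_pos: [0.1554, -0.4013, 0.4977]
tool_rot: [0.446, 0.877, 0.158, 0.087]
clock: 8.32
eef_pos: [0.1522, -0.3817, 0.4391]
tool_rot: [-0.107, 0.983, 0.149, -0.006]
[-1.23282806  0.31876791  0.60139023  2.14858133  0.05615607 -1.45731797]
[[-0.97718525 -0.20791788 -0.04334897]
 [-0.21140537  0.93256801  0.29261696]
 [-0.02041444  0.29510518 -0.95524666]]
```

```bash
python3 -m creep '[0,0,0.0,0.1,0.0854,0,0,0,0.15,0.0854]'|sed -n 2,3p; python3 -m creep '[0,0,0.4,0,0.0854]'|sed -n 2,3p; python3 -m creep '[0,0,0.4,0,0.0854]'|sed -n 2,3p; python3 -m creep '[0,0,0.4,0,0.0854]'|sed -n 2,3p; python3 -m creep '[0,0,0.4,0,0.0854]'|sed -n 2,3p; python3 -m creep '[0,0,0.4,0,0.0854]'|sed -n 2,3p; python3 -m creep '[0,0,0.4,0,0.0854]'|sed -n 2,3p;  python3 -c "
from workcell import bot
from scipy.spatial.transform import Rotation as R
o=bot.get_obs();print(o['joint_pos']);print(R.from_quat(o['tool_rot']).as_matrix())"
```

```text
eef_pos: [0.1526, -0.3811, 0.4376]
tool_rot: [-0.18, 0.972, 0.148, -0.017]
eef_pos: [0.1506, -0.3744, 0.4466]
tool_rot: [-0.179, 0.974, 0.137, -0.014]
eef_pos: [0.1479, -0.3665, 0.4606]
tool_rot: [-0.178, 0.976, 0.122, -0.011]
eef_pos: [0.1457, -0.3599, 0.4728]
tool_rot: [-0.178, 0.978, 0.107, -0.008]
eef_pos: [0.1441, -0.3543, 0.484]
tool_rot: [-0.178, 0.98, 0.092, -0.006]
eef_pos: [0.1428, -0.3494, 0.4947]
tool_rot: [-0.178, 0.981, 0.078, -0.003]
eef_pos: [0.1417, -0.3451, 0.5053]
tool_rot: [-0.178, 0.982, 0.063, 0.0]
[-1.20089479  0.15253363  0.60607173  2.14890541  0.02426547 -1.56085957]
[[-0.93669675 -0.34943188 -0.02228374]
 [-0.34939601  0.92865578  0.1245828 ]
 [-0.02283928  0.12448215 -0.99195895]]
```

```bash
python3 -m creep '[0,0,0.4,0,0.0854]'|sed -n 3p; python3 -m creep '[0,0,0.4,0,0.0854]'|sed -n 3p; python3 -m creep '[0,0,0.4,0,0.0854]'|sed -n 3p; python3 -m creep '[0,0,0.4,0,0.0854]'|sed -n 2,3p; python3 -m creep '[0,0,-0.01,-0.124,0.0854,0,0,-0.02,-0.248,0.0854,0,0,-0.03,-0.372,0.0854,0,0,-0.04,-0.496,0.0854,0,0,-0.04,-0.62,0.0854,0,0,-0.04,-0.744,0.0854,0,0,-0.04,-0.868,0.0854,0,0,-0.04,-0.992,0.0854,0,0,-0.04,-1.116,0.0854,0,0,-0.04,-1.24,0.0854]'|sed -n 1,3p;  python3 -m creep '[0,0,0,-0.12,0.0854,0,0,0,-0.24,0.0854,0,0,0,-0.34,0.0854]'|sed -n 1,3p; python3 -c "
from workcell import bot
from scipy.spatial.transform import Rotation as R
o=bot.get_obs();print(o['joint_pos']);print(R.from_quat(o['tool_rot']).as_matrix())"
```

```text
tool_rot: [-0.178, 0.983, 0.049, 0.003]
tool_rot: [-0.178, 0.983, 0.034, 0.006]
tool_rot: [-0.178, 0.984, 0.02, 0.009]
eef_pos: [0.14, -0.3335, 0.5463]
tool_rot: [-0.178, 0.984, 0.005, 0.012]
clock: 10.15
eef_pos: [0.1401, -0.3338, 0.5057]
tool_rot: [0.43, 0.903, -0.002, 0.014]
clock: 10.4
eef_pos: [0.1401, -0.3337, 0.5058]
tool_rot: [0.576, 0.817, -0.004, 0.013]
[-1.18024813  0.00338491  0.45070208  1.99134367  0.00814818  0.04850095]
[[-0.33528572  0.94194975  0.01772414]
 [ 0.9417482   0.33562132 -0.02164836]
 [-0.02634026  0.00943329 -0.99960853]]
```

```bash
c='sed -n 3p'; python3 -m creep '[0,0,0.04,0.045,0.0854,0,0,0.08,0.045,0.0854]'|$c; python3 -m creep '[0,0,0.4,0,0.0854]'|$c; python3 -m creep '[0,0,0.4,0,0.0854]'|$c; python3 -m creep '[0,0,0.4,0,0.0854]'|$c; python3 -m creep '[0,0,0.4,0,0.0854]'|$c; python3 -m creep '[0,0,0.4,0,0.0854]'|$c; python3 -m creep '[0,0,0.4,0,0.0854]'|$c; python3 -m creep '[0,0,0.4,0,0.0854]'|$c; python3 -m creep '[0,0,0.4,0,0.0854]'|$c; python3 -m creep '[0,0,0.4,0,0.0854]'|$c; python3 -m creep '[0,0,0.4,0,0.0854]'|$c; python3 -m creep '[0,0,0.4,0,0.0854]'|$c; python3 -m creep '[0,0,0.4,0,0.0854]';   python3 -c "
from workcell import bot
from scipy.spatial.transform import Rotation as R
o=bot.get_obs();print(o['joint_pos']);print(R.from_quat(o['tool_rot']).as_matrix())"
```

```text
tool_rot: [0.555, 0.832, -0.006, 0.018]
tool_rot: [0.555, 0.831, -0.018, 0.035]
tool_rot: [0.555, 0.83, -0.026, 0.047]
tool_rot: [0.554, 0.829, -0.035, 0.06]
tool_rot: [0.554, 0.828, -0.043, 0.073]
tool_rot: [0.553, 0.827, -0.051, 0.085]
tool_rot: [0.552, 0.826, -0.06, 0.098]
tool_rot: [0.551, 0.824, -0.068, 0.111]
tool_rot: [0.55, 0.822, -0.076, 0.123]
tool_rot: [0.549, 0.82, -0.085, 0.136]
tool_rot: [0.548, 0.818, -0.093, 0.148]
tool_rot: [0.546, 0.816, -0.101, 0.161]
clock: 11.57
eef_pos: [0.1438, -0.3341, 0.6951]
tool_rot: [0.544, 0.813, -0.109, 0.174]
ft_force: [0.2, -0.1, 0.5]
grip_width: 0.0857
grasp_force: 0.0
[-1.17056814 -0.01301771  0.97850886  2.14913299  0.00734729  0.01054919]
[[-0.34711638  0.92351091  0.16321099]
 [ 0.84755917  0.38341543 -0.36692786]
 [-0.40143949  0.01096431 -0.91581992]]
```

```bash
c='sed -n 3p'; python3 -m creep '[0,0,0.4,0,0.0854]'|$c; python3 -m creep '[0,0,0.4,0,0.0854]'|$c; python3 -m creep '[0,0,0.4,0,0.0854]'|$c; python3 -m creep '[0,0,0.4,0,0.0854]'|$c; python3 -m creep '[0,0,0.4,0,0.0854]'|$c; python3 -m creep '[0,0,0.4,0,0.0854]'|$c; python3 -m creep '[0,0,0.4,0,0.0854]'|$c; python3 -m creep '[0,0,0.4,0,0.0854]'|$c; python3 -m creep '[0,0,0.4,0,0.0854]'|$c; python3 -m creep '[0,0,-0.01,0,0.0854]';   python3 -c "
from workcell import bot
from scipy.spatial.transform import Rotation as R
o=bot.get_obs();print(o['joint_pos']);print(R.from_quat(o['tool_rot']).as_matrix())"
```

```text
tool_rot: [0.543, 0.811, -0.118, 0.186]
tool_rot: [0.541, 0.808, -0.126, 0.199]
tool_rot: [0.539, 0.805, -0.134, 0.211]
tool_rot: [0.536, 0.801, -0.142, 0.224]
tool_rot: [0.534, 0.798, -0.15, 0.236]
tool_rot: [0.532, 0.794, -0.158, 0.248]
tool_rot: [0.529, 0.79, -0.166, 0.261]
tool_rot: [0.527, 0.786, -0.174, 0.273]
tool_rot: [0.524, 0.782, -0.182, 0.285]
clock: 12.4
eef_pos: [0.1472, -0.3388, 0.7921]
tool_rot: [0.523, 0.78, -0.185, 0.289]
ft_force: [-0.3, 0.1, 0.5]
grip_width: 0.0854
grasp_force: 0.0
[-1.16434614 -0.05032343  1.15323274  2.07363994  0.00426521  0.01750973]
[[-0.28609019  0.92258498  0.25882304]
 [ 0.70896737  0.38551951 -0.5905421 ]
 [-0.6446066   0.01454878 -0.764376  ]]
```

```bash
python3 -m creep '[0.03,0.02,-0.01,-0.04,0.06, 0.06,0.04,-0.02,-0.08,0.06, 0.09,0.07,-0.03,-0.12,0.06, 0.12,0.1,-0.04,-0.16,0.06, 0.15,0.13,-0.05,-0.2,0.06, 0.18,0.16,-0.06,-0.24,0.06, 0.21,0.19,-0.07,-0.28,0.06, 0.24,0.22,-0.08,-0.32,0.06, 0.26,0.25,-0.1,-0.36,0.06, 0.28,0.28,-0.12,-0.4,0.06]'; python3 -c "
from workcell import bot
from scipy.spatial.transform import Rotation as R
o=bot.get_obs();print(o['joint_pos']);print(R.from_quat(o['tool_rot']).as_matrix()[:,2])"
```

```text
clock: 13.23
eef_pos: [0.3632, -0.1872, 0.6307]
tool_rot: [0.665, 0.666, -0.223, 0.254]
ft_force: [0.5, -1.1, -0.2]
grip_width: 0.0601
grasp_force: 0.0
[ 0.01538169  0.06560926  0.68371387  2.14847826 -0.68804706  1.57106436]
[ 0.04098128 -0.63447449 -0.77185663]
```

```bash
python3 -m creep '[0.02,0.01,-0.03,0,0.06, 0.04,0.02,-0.06,0,0.06, 0.06,0.04,-0.09,-0.03,0.06, 0.08,0.06,-0.12,-0.06,0.06, 0.1,0.09,-0.14,-0.1,0.06, 0.12,0.12,-0.16,-0.14,0.06, 0.14,0.15,-0.18,-0.18,0.06, 0.16,0.18,-0.2,-0.22,0.06, 0.18,0.21,-0.22,-0.26,0.06, 0.198,0.24,-0.24,-0.29,0.06]'; python3 -m creep '[0,0.03,-0.02,0,0.06, 0,0.06,-0.04,0,0.06, 0,0.09,-0.06,0,0.06, 0,0.1,-0.08,0,0.06,0,0.1,-0.1,0,0.06,0,0.1,-0.1,0,0.06]';python3 -c "
from h import *
from scipy.spatial.transform import Rotation as R
o=bot.get_obs();print(o['joint_pos']);print(R.from_quat(o['tool_rot']).as_matrix())
c=wrist();save(c,'w1.png')
for d in bot.place_of('wrist','tile_2'): print(d['score'],px(d))
print(proj(c,[[0.5604,0.1557,0.032],[0.4763,0.1742,.032],[.6523,.1339,.032]]))
"
```

```text
clock: 14.07
eef_pos: [0.5557, 0.0471, 0.3781]
tool_rot: [0.755, 0.565, -0.25, 0.221]
ft_force: [1.3, -1.0, -0.6]
grip_width: 0.0596
grasp_force: 0.0
clock: 14.57
eef_pos: [0.553, 0.1462, 0.2753]
tool_rot: [0.752, 0.567, -0.254, 0.22]
ft_force: [-0.9, -0.2, -0.4]
grip_width: 0.0596
grasp_force: 0.0
[ 0.51288494  0.75344824  0.73045631  2.04347025 -0.49426007  2.49063342]
[[ 0.22885297  0.96446341 -0.1320479 ]
 [ 0.74107899 -0.26056829 -0.61879407]
 [-0.63121173  0.04375494 -0.7743754 ]]
0.92 [193.024, 4.416]
0.88 [308.096, 109.776]
[[312.12864039  -2.28138856]
 [195.99409433   6.12577555]
 [440.18788     -9.32497188]]
```

View pics/w1.png

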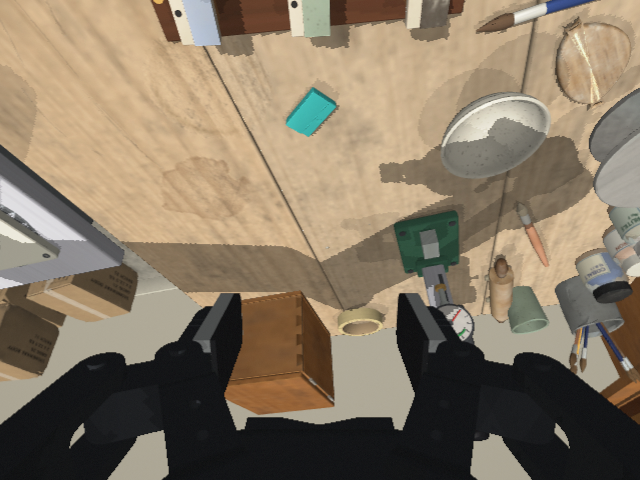

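The wrist view shows the blue (195,20), green (310,15) and brown (430,10) tiles at the top edge. I'm backing off in +y to see them whole.

```bash
python3 -m creep '[0,0.04,0,0,0.06, 0,0.08,0,0,0.06, 0,0.1,0,0,0.06,0,0.1,0,0,0.06,0,0.1,0,0,0.06]'|sed -n 1,3p;cat > w.py <<'E'
from h import *
from scipy.spatial.transform import Rotation as R
np.set_printoptions(precision=4,suppress=True)
o=bot.get_obs();M=R.from_quat(o['tool_rot']).as_matrix();print(o['joint_pos'],o['eef_pos']);print(M)
import sys
c=wrist();save(c,sys.argv[1])
for d in bot.place_of('wrist','tile_2'): print(d['score'],px(d),onz(c,px(d),.032))
im=c['pixels'];hsv=cv2.cvtColor(im,cv2.COLOR_RGB2HSV)
print(proj(c,[[0.5604,0.1557,0.041]]))
E
python3 w.py w2.png
```

```text
clock: 15.08
eef_pos: [0.5445, 0.2349, 0.2689]
tool_rot: [0.754, 0.57, -0.24, 0.222]
[ 0.6282  0.8595  0.9235  2.15   -0.4426  2.5944] [0.5445 0.2349 0.2689]
[[ 0.2361  0.9656 -0.1085]
 [ 0.7526 -0.2524 -0.6082]
 [-0.6147  0.062  -0.7863]]
0.86 [437.376, 97.67999999999999] [0.6453 0.1381 0.032 ]
0.78 [341.184, 108.384] [0.5585 0.1531 0.032 ]
0.75 [249.79199999999997, 111.696] [0.4776 0.1745 0.032 ]
0.6 [334.08000000000004, 172.704] [0.534  0.0757 0.032 ]
[[343.6259 111.5841]]
```

View pics/w2.png

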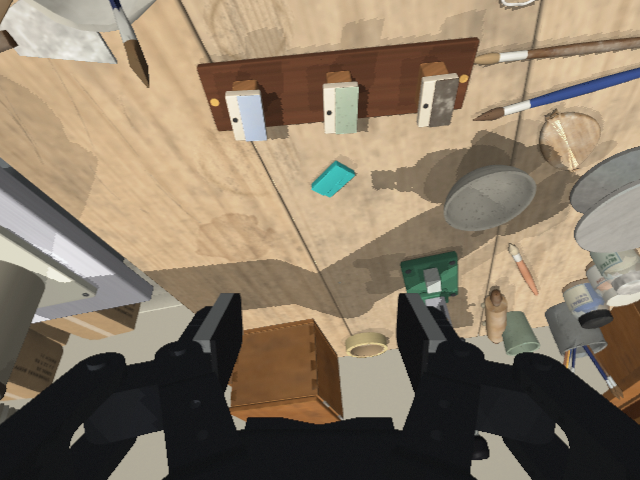

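```bash
python3 -m creep '[0.005,-0.03,-0.02,0.01,0.06, 0.01,-0.06,-0.04,0.02,0.06, 0.017,-0.077,-0.08,0.035,0.06, 0.017,-0.077,-0.12,0.035,0.06, 0.017,-0.077,-0.15,0.035,0.06, 0.017,-0.077,-0.16,0.035,0.06, 0.017,-0.077,-0.16,0.035,0.06]'|sed -n 1,3p; python3 - <<'E'
from h import *
from scipy.spatial.transform import Rotation as R
np.set_printoptions(precision=4,suppress=True)
o=bot.get_obs();M=R.from_quat(o['tool_rot']).as_matrix();print(o['joint_pos']);print(M)
g=np.array([.5595,.1545,.0365])+.015*np.array([.217,.976,0])
print("shift",g+.019*M[:,2]-o['eef_pos'],"twist",np.radians(-12.5)-np.arctan2(M[1,1],M[0,1]))
E
```

```text
clock: 15.77
eef_pos: [0.5601, 0.1551, 0.106]
tool_rot: [0.744, 0.582, -0.24, 0.225]
[ 0.5256  0.8215  0.4295  1.6408 -0.5049  2.4611]
[[ 0.2082  0.9735 -0.0948]
 [ 0.7573 -0.2218 -0.6142]
 [-0.619   0.0561 -0.7834]]
shift [ 0.0009  0.0024 -0.0844] twist 0.005847445690605829
```

```bash
python3 -m creep '[0.001,0.002,-0.03,0,0.06, 0.001,0.002,-0.055,0,0.06, 0.001,0.002,-0.072,0,0.06, 0.001,0.002,-0.084,0,0.06, 0.001,0.002,-0.084,0,0.06,0.001,0.002,-0.084,0,0.06]'; python3 - <<'E'
from h import *
c=wrist();s=bot.camera("side");d=bot.camera("scene")
B=lambda c:cv2.cvtColor(c["pixels"],cv2.COLOR_RGB2BGR)
cv2.imwrite("pics/g1.png",np.hstack([cv2.resize(B(s)[270:410,210:350],(400,400),interpolation=2),cv2.resize(B(d)[280:420,200:340],(400,400),interpolation=2)]))
E
```

```text
clock: 16.27
eef_pos: [0.5631, 0.1597, 0.0252]
tool_rot: [0.744, 0.582, -0.236, 0.226]
ft_force: [-0.3, 0.6, 0.5]
grip_width: 0.0597
grasp_force: 0.0
```

View pics/g1.png

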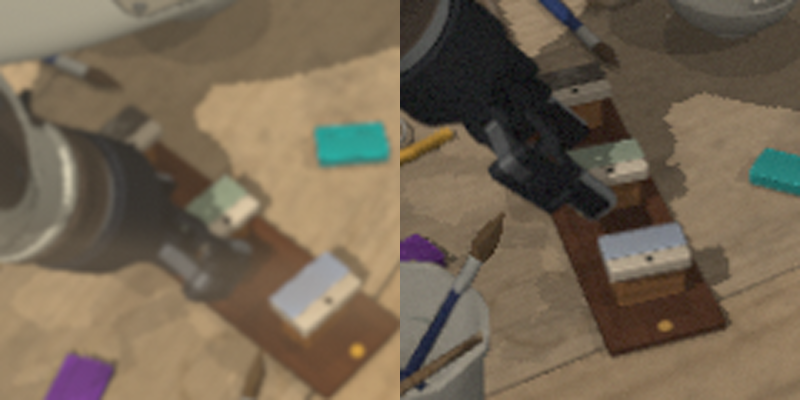

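```bash
python3 -m creep '[-0.001,-0.002,-0.004,0,0.06, -0.001,-0.002,-0.004,0,0.06]'|sed -n 2,3p; python3 -m creep '[0,0,0,0,0.02, 0,0,0,0,0.02,0,0,0,0,0.02,0,0,0,0,0.02,0,0,0,0,0.02,0,0,0,0,0.02,0,0,0,0,0.02,0,0,0,0,0.02]';python3 -c "
from workcell import bot
print(bot.get_obs()['joint_pos'])"
```

```text
eef_pos: [0.5614, 0.1574, 0.0201]
tool_rot: [0.744, 0.582, -0.237, 0.226]
clock: 17.25
eef_pos: [0.5615, 0.1577, 0.02]
tool_rot: [0.744, 0.582, -0.237, 0.226]
ft_force: [-0.4, 1.3, 4.5]
grip_width: 0.0285
grasp_force: 59.4
[ 0.52822447  0.90334736  0.35706822  1.48032176 -0.50496965  2.46128657]
```

```bash
python3 -m creep '[0,0,0.02,0,0.02, 0,0,0.05,0,0.02, 0,-0.01,0.09,0,0.02, 0,-0.03,0.13,0.04,0.02, 0.01,-0.06,0.17,0.08,0.02, 0.02,-0.09,0.2,0.12,0.02, 0.03,-0.12,0.2,0.16,0.02, 0.05,-0.14,0.2,0.2,0.02, 0.07,-0.16,0.2,0.24,0.02, 0.07,-0.16,0.2,0.255,0.02]'; python3 - <<'E'
from h import *
from scipy.spatial.transform import Rotation as R
np.set_printoptions(precision=4,suppress=True)
o=bot.get_obs();M=R.from_quat(o['tool_rot']).as_matrix();print(o['joint_pos']);print(M, np.degrees(np.arctan2(M[1,1],M[0,1])))
E
```

```text
clock: 18.08
eef_pos: [0.6329, -0.007, 0.22]
tool_rot: [0.666, 0.67, -0.206, 0.255]
ft_force: [-0.6, -0.3, -0.6]
grip_width: 0.029
grasp_force: 59.3
[ 0.2857  0.584   0.3225  1.4468 -0.6556  1.8966]
[[ 0.0166  0.9976  0.0675]
 [ 0.7876  0.0285 -0.6155]
 [-0.616   0.0634 -0.7852]] 1.6391131724122898
```

```bash
cat > g.py <<'E'
from h import *
import sys
np.set_printoptions(precision=4,suppress=True)
c=wrist();save(c,sys.argv[1])
for t,z in(("anvil_top",.04),("gauge",0),("press_knob",.285),("tile_2",.05)):
  for d in bot.place_of('wrist',t)[:2]: print(t,d['score'],px(d),onz(c,px(d),z))
for X in[(.632,-.212,.04),(.632,-.212,0),(.632,-.212,.285)]: print(proj(c,[X]))
E
python3 g.py w3.png
```

```text
anvil_top 0.57 [303.872, 244.704] [ 0.6327 -0.2165  0.04  ]
gauge 0.94 [302.08, 215.28] [ 0.6322 -0.2137  0.    ]
tile_2 0.81 [320.0, 341.616] [ 0.6578 -0.4793  0.05  ]
[[303.2559 242.3827]]
[[301.8779 214.3585]]
[[316.6345 514.6289]]
```

View pics/w3.png

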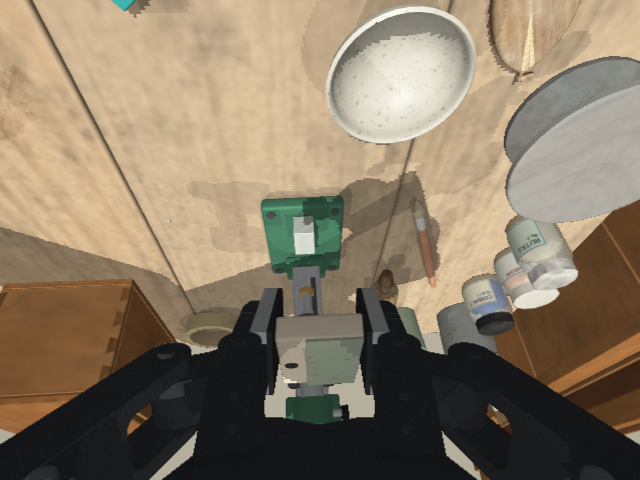

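```bash
python3 -c "
from h import *
c=wrist();print(np.array(c['T_tool_cam'])[:3,3], c['Twc'][:3,3])"; python3 -m creep '[0,-0.02,-0.04,0,0.02, 0,-0.04,-0.08,0.005,0.02, 0,-0.06,-0.11,0.005,0.02, 0,-0.08,-0.14,0.005,0.02, 0,-0.1,-0.16,0.005,0.02, 0,-0.11,-0.163,0.005,0.02, 0,-0.11,-0.163,0.005,0.02, 0,-0.11,-0.163,0.005,0.02]'; python3 g.py w4.png
```

```text
[ 0.07009283 -0.00059517 -0.14400389] [0.62121818 0.14200259 0.28882775]
clock: 19.05
eef_pos: [0.6321, -0.112, 0.0576]
tool_rot: [0.663, 0.674, -0.205, 0.255]
ft_force: [0.1, 0.4, -0.3]
grip_width: 0.0292
grasp_force: 59.3
gauge 0.69 [312.0, 296.688] [ 0.6338 -0.2112  0.    ]
tile_2 0.81 [319.616, 343.2] [ 0.6343 -0.1692  0.05  ]
[[312.4042 353.422 ]]
[[309.4348 297.3059]]
[[ 359.7958 1250.3487]]
```

```bash
python3 -m creep '[0.001,-0.02,0,0,0.02, 0.001,-0.04,0,0,0.02, 0.001,-0.055,0,0,0.02, 0.001,-0.07,0,0,0.02, 0.001,-0.08,0,0,0.02, 0.001,-0.08,0,0,0.02]'|sed -n 1,4p;python3 -m creep '[0,-0.005,0,0,0.02, 0,-0.01,0,0,0.02, 0,-0.016,0,0,0.02, 0,-0.016,0,0,0.02, 0,-0.016,0,0,0.02]'; python3 - <<'E'
from h import *
c=wrist();s=bot.camera("side");d=bot.camera("scene")
B=lambda c:cv2.cvtColor(c["pixels"],cv2.COLOR_RGB2BGR)
cv2.imwrite("pics/p1.png",np.hstack([cv2.resize(B(s)[110:250,290:410],(400,467),interpolation=2),cv2.resize(B(d)[150:290,360:480],(400,467),interpolation=2)]))
E
```

```text
clock: 19.8
eef_pos: [0.6324, -0.1939, 0.0575]
tool_rot: [0.663, 0.673, -0.206, 0.255]
ft_force: [-0.1, 0.9, -0.7]
clock: 20.22
eef_pos: [0.6323, -0.2085, 0.0565]
tool_rot: [0.662, 0.674, -0.206, 0.255]
ft_force: [-0.4, 0.1, -0.0]
grip_width: 0.0292
grasp_force: 59.3
```

View pics/p1.png

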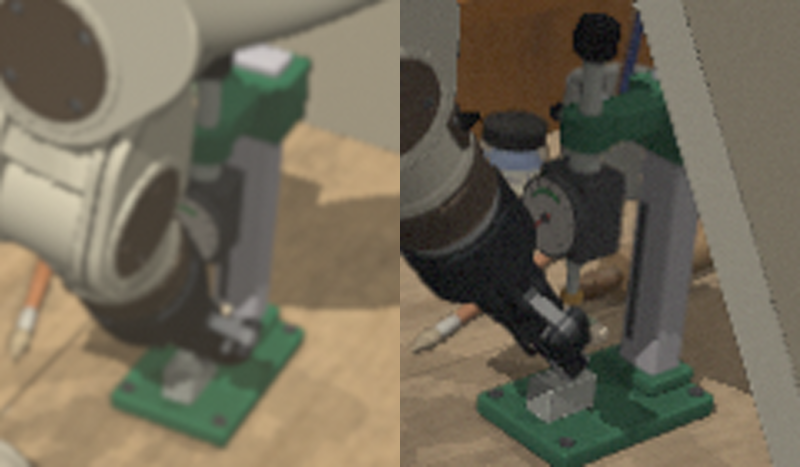

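```bash
python3 -m creep '[0.001,0,-0.001,0,0.02,0.001,0,-0.002,0,0.02,0.001,0,-0.002,0,0.02]'|sed -n 2,4p;python3 -m creep '[0,0,-0.001,0,0.02,0,0,-0.001,0,0.02]'|sed -n 2,4p;python3 -m creep '[0,0,-0.001,0,0.02,0,0,-0.001,0,0.02]'|sed -n 2,4p
```

```text
eef_pos: [0.6333, -0.2083, 0.0543]
tool_rot: [0.662, 0.674, -0.206, 0.255]
ft_force: [0.3, 0.3, -0.4]
eef_pos: [0.6332, -0.2084, 0.0533]
tool_rot: [0.662, 0.674, -0.206, 0.255]
ft_force: [-0.6, -0.9, -1.2]
eef_pos: [0.6332, -0.2085, 0.0524]
tool_rot: [0.662, 0.674, -0.206, 0.255]
ft_force: [-0.3, -0.9, -0.3]
```

```bash
python3 -m creep '[0,0,-0.001,0,0.02,0,0,-0.001,0,0.02]'|sed -n 2,4p;python3 -m creep '[0,0,-0.001,0,0.02,0,0,-0.001,0,0.02]'|sed -n 2,4p
```

```text
eef_pos: [0.6332, -0.2085, 0.0514]
tool_rot: [0.662, 0.674, -0.206, 0.255]
ft_force: [0.5, -0.2, -0.3]
eef_pos: [0.6332, -0.2086, 0.0504]
tool_rot: [0.662, 0.674, -0.206, 0.255]
ft_force: [0.1, -0.2, -0.7]
```

```bash
python3 -m creep '[0,0,-0.001,0,0.02,0,0,-0.001,0,0.02]'|sed -n 2,4p;python3 -m creep '[0,0,-0.001,0,0.02,0,0,-0.001,0,0.02]'|sed -n 2,4p
```

```text
eef_pos: [0.6332, -0.2085, 0.0494]
tool_rot: [0.662, 0.674, -0.206, 0.255]
ft_force: [-0.3, 0.7, -0.6]
eef_pos: [0.6332, -0.2085, 0.0484]
tool_rot: [0.662, 0.674, -0.206, 0.255]
ft_force: [0.6, 0.2, -0.6]
```

```bash
python3 -m creep '[0,0,-0.001,0,0.02,0,0,-0.001,0,0.02]'|sed -n 2,4p;python3 -m creep '[0,0,-0.001,0,0.02,0,0,-0.001,0,0.02]'|sed -n '2p;4p'; python3 - <<'E'
from h import *
np.set_printoptions(precision=4,suppress=True)
for n in("scene","side","wrist"):
    c=wrist() if n=="wrist" else bot.camera(n)
    for t in("tile_2","anvil_top"):
        for d in bot.place_of(n,t)[:5]: print(n,t,round(d["score"],2),np.round(px(d),1),onz(c,px(d),.042))
    print(proj(c,[(.6325,-.212,.04),(.6325,-.188,.04),(.6325,-.212,.049),(.6325,-.188,.049)]).round(1).tolist())
    cv2.imwrite(f"pics/raw_{n}.png",cv2.cvtColor(c["pixels"],cv2.COLOR_RGB2BGR))
s=cv2.imread("pics/raw_scene.png")[225:285,370:450];w=cv2.imread("pics/raw_wrist.png")[220:440,180:460]
cv2.imwrite("pics/p2.png",np.hstack([cv2.resize(s,(400,300),interpolation=2),cv2.resize(w,(382,300),interpolation=2)]))
E
```

```text
eef_pos: [0.6332, -0.2085, 0.0474]
tool_rot: [0.662, 0.674, -0.206, 0.255]
ft_force: [0.4, -0.2, -0.5]
eef_pos: [0.6332, -0.2085, 0.0464]
ft_force: [0.2, 0.3, -0.3]
scene tile_2 0.85 [260.1 309.6] [0.6361 0.1404 0.042 ]
scene tile_2 0.79 [284.8 368.9] [0.4679 0.1793 0.042 ]
scene tile_2 0.57 [337.  340.9] [0.4852 0.0668 0.042 ]
scene tile_2 0.53 [198.8 375. ] [0.5243 0.3061 0.042 ]
scene tile_2 0.39 [408.3 256.8] [ 0.6483 -0.2256  0.042 ]
scene anvil_top 0.83 [405.4 261.1] [ 0.6372 -0.2083  0.042 ]
[[408.0, 262.4], [399.3, 265.4], [408.4, 258.8], [399.6, 261.7]]
side tile_2 0.83 [251.5 320.7] [0.6385 0.1449 0.042 ]
side tile_2 0.79 [330.3 321.6] [0.5139 0.0706 0.042 ]
side tile_2 0.76 [233.8 410.2] [0.5545 0.3099 0.042 ]
side tile_2 0.7 [323.9 371.1] [0.4697 0.17   0.042 ]
side tile_2 0.55 [352.6 122.4] [ 0.8223 -0.6011  0.042 ]
side anvil_top 0.84 [346.8 211.8] [ 0.6412 -0.2291  0.042 ]
[[346.6, 217.8], [341.5, 223.6], [346.8, 214.7], [341.7, 220.5]]
wrist tile_2 0.61 [318.8 343.1] [ 0.6347 -0.258   0.042 ]
wrist anvil_top 0.78 [314.3 297.9] [ 0.631  -0.2081  0.042 ]
[[317.3, 297.8], [319.5, 267.6], [318.6, 317.6], [321.1, 289.0]]
```

View pics/p2.png

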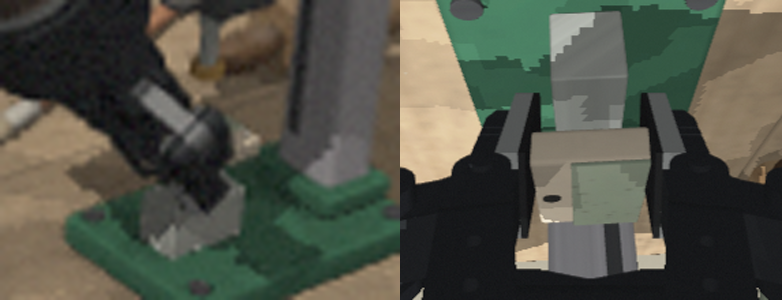

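The crop shows the tile still hovering about 18 mm above the anvil: I had the sign of the TCP-to-tile offset wrong. Contact should come at TCP z of about 0.028, so I keep lowering.

```bash
python3 -m creep '[0,0,-0.004,0,0.02,0,0,-0.008,0,0.02,0,0,-0.012,0,0.02,0,0,-0.015,0,0.02,0,0,-0.015,0,0.02]'|sed -n 2,4p;python3 -m creep '[0,0,-0.001,0,0.02,0,0,-0.001,0,0.02]'|sed -n '2p;4p';python3 -m creep '[0,0,-0.001,0,0.02,0,0,-0.001,0,0.02]'|sed -n '2p;4p';python3 -m creep '[0,0,-0.001,0,0.02,0,0,-0.001,0,0.02]'|sed -n '2p;4p'
```

```text
eef_pos: [0.6324, -0.2085, 0.0302]
tool_rot: [0.662, 0.674, -0.206, 0.254]
ft_force: [-0.1, 0.2, -1.1]
eef_pos: [0.6333, -0.2085, 0.0304]
ft_force: [0.2, 0.2, -2.1]
eef_pos: [0.6334, -0.2085, 0.0296]
ft_force: [-0.5, 0.7, -1.5]
eef_pos: [0.6333, -0.2085, 0.0286]
ft_force: [0.3, 0.1, -0.2]
```

```bash
python3 -m creep '[0,0,-0.001,0,0.02,0,0,-0.001,0,0.02]'|sed -n '2p;4p';python3 -m creep '[0,0,-0.001,0,0.02,0,0,-0.001,0,0.02]'|sed -n '2p;4p'; python3 - <<'E'
from h import *
np.set_printoptions(precision=4,suppress=True)
for n in("scene","side","wrist"):
    c=wrist() if n=="wrist" else bot.camera(n)
    for t in("tile_2",):
        for d in bot.place_of(n,t)[:6]:
            p=onz(c,px(d),.04)
            if abs(p[0]-.632)<.05 and abs(p[1]+.21)<.06: print(n,round(d["score"],2),np.round(px(d),1),p)
    print(proj(c,[(.6325,-.212,.04)]).round(1).tolist())
E
```

```text
eef_pos: [0.6335, -0.2086, 0.028]
ft_force: [-1.5, 1.0, 1.8]
eef_pos: [0.6337, -0.2088, 0.028]
ft_force: [-2.6, 0.7, 5.6]
scene 0.55 [407.2 264.6] [ 0.6262 -0.2046  0.04  ]
[[408.0, 262.4]]
[[346.6, 217.8]]
wrist 0.65 [321.9 343.5] [ 0.6337 -0.2156  0.04  ]
[[319.3, 340.2]]
```

```bash
python3 -m creep '[0,0,0.0005,0,0.035,0,0,0.0005,0,0.045,0,0,0.0005,0,0.055,0,0,0.0005,0,0.06,0,0,0.0005,0,0.06,0,0,0.0005,0,0.06]'|sed -n '1,2p;4,6p'; python3 -m creep '[0,0.01,0,0,0.06,0,0.025,0,0,0.06,0,0.045,0,0,0.06,0,0.07,0,0,0.06,0,0.09,0.01,0,0.06,0,0.11,0.03,0,0.06,0,0.12,0.05,0,0.06,0,0.12,0.06,0,0.06]'|sed -n '1,2p;4,6p';  python3 - <<'E'
from h import *
np.set_printoptions(precision=4,suppress=True)
for n in("scene","side","wrist"):
    c=wrist() if n=="wrist" else bot.camera(n)
    for t in("tile_2",):
        for d in bot.place_of(n,t)[:6]:
            p=onz(c,px(d),.04)
            if abs(p[0]-.632)<.05 and abs(p[1]+.21)<.06: print(n,round(d["score"],2),np.round(px(d),1),p)
    print(proj(c,[(.6325,-.212,.04)]).round(1).tolist())
    cv2.imwrite(f"pics/q_{n}.png",cv2.cvtColor(c["pixels"],cv2.COLOR_RGB2BGR))
o=bot.get_obs();print(o['joint_pos'])
E
```

```text
clock: 24.45
eef_pos: [0.6332, -0.2086, 0.0269]
ft_force: [-0.7, 0.2, 0.2]
grip_width: 0.0602
grasp_force: 0.0
clock: 25.12
eef_pos: [0.635, -0.0852, 0.0893]
ft_force: [1.1, 0.2, 0.9]
grip_width: 0.06
grasp_force: 0.0
scene 0.47 [407.6 262.6] [ 0.6323 -0.2108  0.04  ]
[[408.0, 262.4]]
side 0.49 [346.9 221. ] [ 0.6265 -0.2024  0.04  ]
[[346.6, 217.8]]
wrist 0.97 [310.2 331.1] [ 0.6333 -0.2222  0.04  ]
[[309.3, 325.5]]
[ 0.1574  0.6374  0.0456  1.0162 -0.666   1.7243]
```

```bash
python3 - <<'E'
from h import *
im=cv2.imread("pics/q_wrist.png")
c=wrist()
for y in(-.192,-.188,-.184): print(y,proj(c,[(.6325,y,.04),(.6325,y,.049)]).round(1).tolist())
for y in(-.232,-.236,-.24): print(y,proj(c,[(.6325,y,.049)]).round(1).tolist())
print(proj(c,[(.6475,-.188,.049),(.6175,-.188,.049),(.6475,-.188,.04),(.6175,-.188,.04)]).round(1).tolist())
for r in range(270,372,2): print(r,im[r,318].tolist(),im[r,303].tolist(),end=";")
print()
for q in(316,): print([ (u,im[q,u].tolist()) for u in range(262,360,3)])
E
```

```text
-0.192 [[311.4, 314.5], [312.0, 326.8]]
-0.188 [[311.5, 311.9], [312.2, 324.3]]
-0.184 [[311.7, 309.3], [312.3, 321.8]]
-0.232 [[310.9, 348.5]]
-0.236 [[310.8, 350.4]]
-0.24 [[310.7, 352.2]]
[[334.7, 323.4], [289.5, 325.2], [333.6, 311.1], [289.3, 312.7]]
270 [48, 60, 35] [78, 101, 58];272 [50, 65, 37] [90, 117, 68];274 [54, 69, 41] [106, 136, 80];276 [87, 113, 66] [93, 122, 70];278 [82, 107, 62] [85, 110, 64];280 [82, 107, 62] [84, 109, 63];282 [82, 106, 62] [75, 97, 56];284 [77, 99, 58] [74, 97, 55];286 [142, 149, 144] [70, 83, 61];288 [145, 151, 148] [147, 155, 151];290 [148, 154, 151] [149, 156, 152];292 [148, 155, 152] [149, 155, 152];294 [145, 151, 149] [152, 160, 156];296 [145, 151, 148] [148, 155, 151];298 [149, 155, 152] [145, 152, 149];300 [151, 157, 154] [148, 155, 151];302 [153, 160, 156] [150, 157, 153];304 [148, 154, 151] [147, 153, 150];306 [89, 92, 90] [87, 90, 88];308 [88, 92, 89] [89, 92, 91];310 [87, 89, 88] [91, 93, 91];312 [126, 143, 153] [83, 90, 94];314 [143, 162, 174] [146, 165, 178];316 [151, 170, 181] [149, 169, 181];318 [153, 174, 186] [152, 173, 184];320 [
[... 903 characters left out ...]
268, [91, 119, 69]), (271, [92, 119, 69]), (274, [91, 118, 69]), (277, [91, 119, 70]), (280, [90, 118, 69]), (283, [91, 118, 68]), (286, [111, 134, 119]), (289, [148, 168, 181]), (292, [149, 169, 183]), (295, [150, 169, 181]), (298, [149, 170, 183]), (301, [150, 170, 181]), (304, [150, 170, 182]), (307, [148, 168, 180]), (310, [152, 171, 184]), (313, [151, 170, 184]), (316, [151, 170, 182]), (319, [150, 170, 182]), (322, [149, 169, 182]), (325, [149, 170, 182]), (328, [150, 170, 182]), (331, [74, 88, 78]), (334, [48, 62, 37]), (337, [47, 61, 36]), (340, [48, 61, 36]), (343, [48, 62, 37]), (346, [47, 60, 34]), (349, [48, 61, 36]), (352, [47, 62, 35]), (355, [47, 61, 37]), (358, [48, 62, 36])]
```

Edges in the wrist picture match a tile lying flat at about (0.631, -0.212), which is centred. Next I shut the fingers and go above the knob.

```bash
python3 -m creep '[0,0.01,0.04,0,0.04,0,0.01,0.08,0,0.02,0,0.01,0.12,0,0,0,0.01,0.16,0,0,0,0.01,0.2,0,0,0,0.01,0.24,0,0,0,0.01,0.27,0,0,0,0.01,0.28,0,0,0,0.01,0.28,0,0]'|sed -n '1,5p'; python3 - <<'E'
from h import *
np.set_printoptions(precision=4,suppress=True)
for n in("scene","side","wrist"):
    c=wrist() if n=="wrist" else bot.camera(n)
    for d in bot.place_of(n,"press_knob")[:2]: print(n,round(d["score"],2),np.round(px(d),1),onz(c,px(d),.285))
    print(proj(c,[(.632,-.212,.285)]).round(1).tolist())
print(bot.get_obs()['joint_pos'])
E
```

```text
clock: 26.22
eef_pos: [0.6342, -0.0793, 0.3704]
tool_rot: [0.664, 0.673, -0.204, 0.256]
ft_force: [0.2, 0.3, -0.0]
grip_width: -0.0
scene 0.81 [418.8 155.6] [ 0.6287 -0.2088  0.285 ]
[[419.0, 154.8]]
side 0.87 [353.8 119.6] [ 0.6341 -0.2186  0.285 ]
side 0.72 [345.9 230.5] [0.4881 0.0847 0.285 ]
[[353.2, 121.3]]
wrist 0.62 [308.4 293.3] [ 0.6328 -0.2136  0.285 ]
[[307.4, 292.3]]
[ 0.1744  0.5007  0.5591  1.6809 -0.6654  1.7446]
```

```bash
python3 -m creep '[0,-0.03,0,0,0,0,-0.06,0,0,0,0,-0.09,0,0,0,0,-0.12,-0.01,0,0,0,-0.142,-0.03,0,0,0,-0.142,-0.05,0,0,0,-0.142,-0.06,0,0,0,-0.142,-0.06,0,0]'|sed -n '1,4p'; python3 -m creep '[0,0,-0.005,0,0,0,0,-0.01,0,0,0,0,-0.012,0,0,0,0,-0.012,0,0]'|sed -n '2p;4p'; python3 -m creep '[0,0,-0.003,0,0,0,0,-0.003,0,0]'|sed -n '2p;4p'; python3 -m creep '[0,0,-0.003,0,0,0,0,-0.003,0,0]'|sed -n '2p;4p';python3 -m creep '[0,0,-0.003,0,0,0,0,-0.003,0,0]'|sed -n '2p;4p'
```

```text
clock: 27.18
eef_pos: [0.6313, -0.2206, 0.3024]
tool_rot: [0.662, 0.675, -0.208, 0.251]
ft_force: [-0.6, 0.3, 0.2]
eef_pos: [0.6337, -0.2197, 0.2951]
ft_force: [0.2, 0.3, 0.1]
eef_pos: [0.6335, -0.2201, 0.2921]
ft_force: [-0.1, 0.8, 0.2]
eef_pos: [0.6337, -0.2205, 0.2899]
ft_force: [-0.2, 0.2, 2.1]
eef_pos: [0.6338, -0.2205, 0.2881]
ft_force: [-1.7, 1.9, 5.9]
```

```bash
python3 -m creep '[0,0,-0.004,0,0,0,0,-0.008,0,0,0,0,-0.012,0,0,0,0,-0.016,0,0,0,0,-0.02,0,0,0,0,-0.02,0,0]'|sed -n '1,4p'; python3 -m creep '[0,0,-0.004,0,0,0,0,-0.008,0,0,0,0,-0.012,0,0,0,0,-0.014,0,0,0,0,-0.014,0,0]'|sed -n '1,4p'
```

```text
clock: 28.52
eef_pos: [0.6338, -0.2205, 0.2684]
tool_rot: [0.662, 0.673, -0.205, 0.256]
ft_force: [-0.8, 2.1, 6.2]
clock: 28.93
eef_pos: [0.6338, -0.2205, 0.2545]
tool_rot: [0.662, 0.673, -0.205, 0.256]
ft_force: [-3.0, 2.7, 6.6]
```

```bash
cat > dial.py <<'E'
from h import *
import sys
np.set_printoptions(precision=4,suppress=True)
c=wrist();save(c,sys.argv[1])
im=c["pixels"];hsv=cv2.cvtColor(im,cv2.COLOR_RGB2HSV).astype(int)
def plane(p):
    o,v=pinv(c,p);n=np.array([.0366,-.9993,0]);q=np.array([.631,-.184,0])
    X=o+v*(((q-o)@n)/(v@n));return np.array([-(X[0]-.631),X[2]])
car=float(sys.argv[2]); cen=proj(c,[(.631,-.184,.159-car)])[0];print("dial centre px",cen)
u0,v0=cen.astype(int);w=60
sub=hsv[max(0,v0-w):v0+w,u0-w:u0+w]
def pts(m):
    r,q=np.nonzero(m);return [plane((a+u0-w,b+max(0,v0-w))) for a,b in zip(q,r)]
red=pts(((sub[...,0]<8)|(sub[...,0]>172))&(sub[...,1]>110)&(sub[...,2]>60))
grn=pts((sub[...,0]>45)&(sub[...,0]<85)&(sub[...,1]>90))
wht=pts((sub[...,1]<45)&(sub[...,2]>130))
W=np.array(wht) if wht else np.zeros((0,2));
ctr=np.array([0,.159-car])
for _ in range(6):
    k=W[np.hypot(*(W-ctr).T)<.03];ctr=(k.min(0)+k.max(0))/2
print("n",len(red),len(grn),len(k),"centre",ctr,"extent",k.min(0),k.max(0))
A=np.array(red)-ctr;A=A[np.hypot(*A.T)<.026]
L=np.hypot(*A.T);f=A[L>.006]
print("red cw-from-12:",np.degrees(np.arctan2(f[:,0].mean(),f[:,1].mean())), "rmax",L.max(),len(A))
G=np.array(grn)-ctr if grn else np.zeros((0,2));G=G[np.hypot(*G.T)<.026]
if len(G): a=np.degrees(np.arctan2(G[:,0],G[:,1]));print("green",np.percentile(a,[3,50,97]),np.hypot(*G.T).mean())
# pixel picture to text: crop enlarged
E
python3 -m creep '[0,0.02,0.04,0,0,0,0.05,0.06,0,0.02,0,0.09,0.06,0,0.06,0,0.12,0.04,0,0.085,0,0.15,0.01,0,0.085,0,0.16,0,0,0.085,0,0.16,0,0,0.085,0,0.16,0,0,0.085,0,0.16,0,0,0.085]'|sed -n '1,5p'; python3 dial.py d1.png 0.036
```

```text
clock: 29.68
eef_pos: [0.6337, -0.0618, 0.2535]
tool_rot: [0.663, 0.673, -0.205, 0.255]
ft_force: [0.3, -0.1, 0.8]
grip_width: 0.0849
dial centre px [301.918  233.0167]
n 41 2485 541 centre [0.0019 0.1297] extent [-0.0182  0.1068] [0.022  0.1527]
red cw-from-12: -132.85598789543891 rmax 0.02390467521472269 41
green [-58.211   -9.6515 164.6911] 0.018376492695466415
```

```bash
python3 -m creep '[0,0,0.04,0,0.05,0,-0.03,0.06,0,0,0,-0.06,0.06,0,0,0,-0.1,0.06,0,0,0,-0.13,0.06,0,0,0,-0.158,0.05,0,0,0,-0.158,0.03,0,0,0,-0.158,0.01,0,0,0,-0.158,0.003,0,0,0,-0.158,0.003,0,0]'|sed -n '1,5p'; python3 -m creep '[0,0,-0.003,0,0,0,0,-0.006,0,0,0,0,-0.009,0,0,0,0,-0.012,0,0,0,0,-0.012,0,0]'|sed -n '1,4p'
```

```text
clock: 30.57
eef_pos: [0.6321, -0.2205, 0.255]
tool_rot: [0.663, 0.673, -0.207, 0.254]
ft_force: [-0.9, 0.3, -0.1]
grip_width: -0.0001
clock: 30.98
eef_pos: [0.6339, -0.2193, 0.2472]
tool_rot: [0.662, 0.673, -0.206, 0.257]
ft_force: [-2.1, -1.1, 6.8]
```

```bash
python3 -m creep '[0,0,-0.002,0,0,0,0,-0.004,0,0,0,0,-0.004,0,0]'|sed -n '1,4p'; python3 -m creep '[0,0.02,0.04,0,0,0,0.05,0.06,0,0.02,0,0.09,0.06,0,0.06,0,0.12,0.04,0,0.085,0,0.15,0.01,0,0.085,0,0.16,0,0,0.085,0,0.16,0,0,0.085,0,0.16,0,0,0.085,0,0.16,0,0,0.085]'|sed -n '1,5p'; python3 dial.py d2.png 0.044
```

```text
clock: 31.23
eef_pos: [0.634, -0.2194, 0.2435]
tool_rot: [0.662, 0.673, -0.206, 0.258]
ft_force: [-4.3, -0.8, 8.1]
clock: 31.98
eef_pos: [0.6341, -0.0595, 0.241]
tool_rot: [0.663, 0.673, -0.205, 0.256]
ft_force: [-0.6, 0.1, 0.5]
grip_width: 0.0849
dial centre px [301.5071 238.8861]
n 40 2525 699 centre [0.0015 0.1131] extent [-0.0196  0.0845] [0.0225 0.1416]
red cw-from-12: -110.5102514954715 rmax 0.01975857425182964 40
green [-143.1468  112.1859  165.5692] 0.022800285758801005
```

```bash
sed -i 's/^car=/fix=float(sys.argv[3]) if len(sys.argv)>3 else None\ncar=/; s/^A=np/if fix: ctr=np.array([.0019,fix])\nA=np/' dial.py; python3 dial.py d2.png 0.044 0.1187; python3 - <<'E'
import cv2,numpy as np
im=cv2.imread("pics/d2.png");h=cv2.cvtColor(im,cv2.COLOR_BGR2HSV).astype(int)
for v in range(205,275,3):
    s=""
    for u in range(265,345,2):
        a,b,c=h[v,u]; s+="R" if (a<8 or a>172) and b>110 and c>60 else "G" if 45<a<85 and b>90 else "y" if 15<a<32 and b>110 else "." if c>130 and b<60 else "#" if c<70 else "-"
    print(v,s)
E
```

```text
dial centre px [301.5254 238.4753]
n 42 2514 686 centre [0.0022 0.1135] extent [-0.018  0.085] [0.0225 0.1419]
red cw-from-12: -132.93284366378447 rmax 0.023873651288227393 42
green [-58.7133  -3.2253 160.5802] 0.01896979713958529
205 GGGGGGGGGG.....yyyyyyy----GGGGGGGGGGG#--
208 GGGGGGGGGG-...-yy----y--.-GGGGGGGGGGG---
211 GGGGGGGGGG-....y-----y----GGGGGGGGGGG---
214 GGGGGGGGGGG.....---------#GGGGGGGGGGG---
217 GGGGGGGGGGG####---------#GGGGGGGGGGGG---
220 -GGGGGGGGGGGG####----.-###GGGGGGGGGGG---
223 -GGGGGGGGG-#---------------##GGGGGGGG---
226 -GGGGGGG##----------------RR-##GGGGGG---
229 -GGGGGG#-----------------R-----####G----
232 --G--##----------------RR-------###G----
235 --G--#---------------RR----------#------
238 ------------------###------------##-----
241 ----#-----------..###-------------#-----
244 ----#..-...--....R..--------------#-----
247 -----................------------##-----
250 ----#-....................-G-----##-----
253 -------...-.............-GG...--##------
256 -----#--.......GGGGGGGGGG.....-###------
259 ------#--.....-..........-...--##-------
262 ------------..............--#-##--------
265 -------#--------......------#####-------
268 -------####-----------------##-##-------
271 -------###---------------#------#-------
274 -------#------------------------#-------
```

```bash
python3 -m creep '[0,0,0.04,0,0.05,0,-0.03,0.06,0,0,0,-0.06,0.06,0,0,0,-0.1,0.06,0,0,0,-0.13,0.06,0,0,0,-0.16,0.05,0,0,0,-0.16,0.03,0,0,0,-0.16,0.01,0,0,0,-0.16,0.004,0,0,0,-0.16,0.004,0,0]'|sed -n '1,4p'; python3 -m creep '[0,0,-0.003,0,0,0,0,-0.006,0,0,0,0,-0.007,0,0,0,0,-0.007,0,0]'|sed -n '1,4p'
```

```text
clock: 32.92
eef_pos: [0.6323, -0.2203, 0.2434]
tool_rot: [0.663, 0.673, -0.207, 0.255]
ft_force: [0.3, 0.8, 0.5]
clock: 33.25
eef_pos: [0.6338, -0.2193, 0.2408]
tool_rot: [0.662, 0.673, -0.206, 0.258]
ft_force: [-4.6, 0.1, 9.1]
```

Lateral motion is small; 2 mm more, then read the dial again.

```bash
python3 -m creep '[0,0,-0.001,0,0,0,0,-0.002,0,0,0,0,-0.002,0,0]'|sed -n '1,4p'; python3 -m creep '[0,0.02,0.04,0,0,0,0.05,0.06,0,0.02,0,0.09,0.06,0,0.06,0,0.12,0.04,0,0.085,0,0.15,0.01,0,0.085,0,0.16,0,0,0.085,0,0.16,0,0,0.085,0,0.16,0,0,0.085,0,0.16,0,0,0.085]'|sed -n '1,2p'; python3 dial.py d3.png 0.049 0.114
```

```text
clock: 33.5
eef_pos: [0.6338, -0.2194, 0.2396]
tool_rot: [0.662, 0.673, -0.206, 0.258]
ft_force: [-6.6, 0.1, 12.1]
clock: 34.25
eef_pos: [0.634, -0.0595, 0.2359]
dial centre px [301.5654 238.9832]
n 44 2622 779 centre [0.0019 0.1094] extent [-0.0186  0.0806] [0.0225 0.1382]
red cw-from-12: -69.60056668877029 rmax 0.022211615858743903 44
green [-54.9731   5.9984 154.8784] 0.02026131946746557
```

```bash
python3 dial.py d3.png 0.049 0.1148|sed -n 3,4p; python3 -m creep '[0,0,0.04,0,0.05,0,-0.03,0.06,0,0,0,-0.06,0.06,0,0,0,-0.1,0.06,0,0,0,-0.13,0.06,0,0,0,-0.16,0.05,0,0,0,-0.16,0.03,0,0,0,-0.16,0.012,0,0,0,-0.16,0.006,0,0,0,-0.16,0.006,0,0]'|sed -n '1,2p;4p'; python3 -m creep '[0,0,-0.003,0,0,0,0,-0.005,0,0,0,0,-0.006,0,0,0,0,-0.006,0,0]'|sed -n '2p;4p'; python3 -m creep '[0,0,-0.001,0,0,0,0,-0.001,0,0]'|sed -n '2p;4p'
```

```text
red cw-from-12: -72.38645544488031 rmax 0.02167473961984005 41
green [-60.3722  -6.6265 151.5208] 0.01923766517216565
clock: 35.18
eef_pos: [0.6323, -0.2203, 0.2404]
ft_force: [0.2, 1.3, 0.3]
eef_pos: [0.6338, -0.2194, 0.2391]
ft_force: [-5.0, -0.1, 10.7]
eef_pos: [0.6339, -0.2195, 0.2387]
ft_force: [-5.7, 1.9, 11.4]
```

```bash
python3 -m creep '[0,0,-0.001,0,0,0,0,-0.001,0,0,0,0,-0.001,0,0]'|sed -n '2p;4p'; python3 -m creep '[0,0.02,0.04,0,0,0,0.05,0.06,0,0.02,0,0.09,0.06,0,0.06,0,0.12,0.04,0,0.085,0,0.15,0.01,0,0.085,0,0.16,0,0,0.085,0,0.16,0,0,0.085,0,0.16,0,0,0.085,0,0.16,0,0,0.085]'|sed -n '1,2p'; python3 dial.py d4.png 0.05 0.113
```

```text
eef_pos: [0.6339, -0.2195, 0.238]
ft_force: [-8.4, 2.7, 13.2]
clock: 36.68
eef_pos: [0.634, -0.0595, 0.2339]
dial centre px [301.599  239.9352]
n 35 2639 733 centre [0.0019 0.108 ] extent [-0.0186  0.0797] [0.0225 0.1364]
red cw-from-12: -33.808873558214536 rmax 0.0201975918454267 35
green [-59.3754   3.5432 151.2311] 0.019885429979123275
```

```bash
python3 - <<'E'
from h import *
im=cv2.imread("pics/d4.png");h=cv2.cvtColor(im,cv2.COLOR_BGR2HSV).astype(int)
for v in range(220,285,2):
    print(v,"".join("R" if (a<8 or a>172) and b>90 and c>60 else "G" if 45<a<85 and b>90 else "." if c>130 and b<60 else "#" if c<70 else "-" for a,b,c in h[v,270:340:1]))
for n in("scene","side"):
    bot.camera(n)
    for t in("tile_2","water_bowl"): print(n,t,[np.round(px(d)).tolist() for d in bot.place_of(n,t)[:6]])
E
```

```text
220 GGGGGGGGGGGGGGGG-.........---#-#####----------GGGGGGGGGGGGGGGGGGGGGGG-
222 GGGGGGGGGGGGGGGG#-----######------------#######GGGGGGGGGGGGGGGGGGGGGG-
224 GGGGGGGGGGGGGGGGG####--------------------------#####GGGGGGGGGGGGGGGGG-
226 GGGGGGGGGGGGG####----------------------------------####GGGGGGGGGGGGGG-
228 GGGGGGGGGGG###------------------------------------#--####GGGGGGGGGGG--
230 GGGGGGGGG###---#--------------------------------#-------###GGGGGGGGG--
232 GGGGGGG###-----------------------------------------------###GGGGGGGG--
234 GGGGGG##---------------------------------------------------######GGG--
236 GG--###-------------------------------------------------##--######G---
238 ----##--##--------------------RR-----------------------------###------
240 G--###-------------------------#####-------------------------###------
242 --.##......---------------....######--------------------------##------
244 -----......---------------....-###-#--------------------------##------
246 --.--............----.............RR--------------------------##------
248 --.#-..----........................RR---------
[... 912 characters left out ...]
##----------
274 ---------#####---------------------------------------------#----------
276 -----------------------------------------------------------#----------
278 ---------------------------------------------------------###----------
280 ------------------------------##########--#------------#####----------
282 ----------#------------------------....----##------#########----------
284 ---------------------------................---#--###########----------
scene tile_2 [[336.0, 341.0], [287.0, 367.0], [407.0, 263.0], [203.0, 375.0], [261.0, 312.0]]
scene water_bowl [[316.0, 288.0]]
side tile_2 [[330.0, 323.0], [250.0, 318.0], [348.0, 217.0], [320.0, 375.0]]
side water_bowl [[277.0, 271.0]]
```

```bash
python3 -c "
from workcell import bot
print(bot.job_done())"
```

```text
the job is handed in; nothing more can be done
None
```

I handed the job in: the green tile lies flat and centred on the anvil to within about 2 mm, and the red pointer stands in the green band with the foot pushed in about 3.7 mm. The gripper is clear of the gauge, and the other tiles and the bowl show no movement in the pictures; no verdict came back.

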